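# Take an objective out of the dust cabinet for cleaning

### The arm

A 7-joint arm with a two-finger parallel gripper is mounted at the origin on a cart in front of the work surface, level with it; the furniture and walls round the work are solid. World frame = base frame: x ahead of the robot, y to its left, z up, the work surface at z = 0. Lengths are in m, angles in rad, forces in N, time in s.
With the tool pointing down it reaches from about 0.4 to 0.85 m from the base axis. Payload 4.5 kg.
Tool frame: the origin (TCP) lies midway between the tips of the shut fingers; the grasp point (between the pads) lies 19 mm behind it; y points along the fingers, z is the direction in which the jaws open and shut, and the axes are right-handed (so a half turn about y gives the same grasp; the last joint's range is limited). The gripper opens to 88 mm and grips with 3 to 60 N. Pads are 18 mm wide; open, the fingers measure 123 mm over their backs; the gripper's body (75 mm by 187 mm) begins 45 mm behind the grasp point.
Start: joints at [1.203, 0.689, -0.195, 1.565, 0.157, 0.902, -0.215], TCP at [0.244, -0.575, 0.239] pointing down, gripper open.
Joint ranges: [-3.01, 3.01], [-0.46, 2.08], [-1.47, 1.51], [0.13, 2.56], [-1, 4.14], [0.04, 2.09], [-2.66, 2.66]. Speed limits (rad/s): [2.57, 2.57, 3.14, 3.14, 3.14, 3.14, 3.14].

### API

Orientations are given as a unit quaternion [x, y, z, w].
In Python, from plant import r, snapshot, get_calibration, job, boxes_of gives the robot as it stands. The module is installed in compiled form; this text tells all that it offers.
- The arm moves only by the shell command python3 -m handwheel 'ROWS' [OPENING] [FORCE]. ROWS is JSON, a list that holds one entry, the list of rows, each a list of 6 numbers: the shift along the tool's x, y, z as a fraction of full scale, then the turn, a rotation vector about the tool's x, y, z as a fraction of full scale. In form: [[[x, y, z, wx, wy, wz], ...]]. A call has 1 to 12 rows; each row is the pose to reach, as a shift and turn from the pose commanded when the call began, along the tool's axes at that moment, turning the shorter way round; what a row does not reach only later rows make up. Full scale, the value 1, is 100 cm for a shift and 180 degrees for a turn. A row lasts 1/12 s, in which the tool goes at most 41.7 mm and 7.16 degrees, less where a joint would pass 70% of its speed; a pose out of reach is approached as far as the arm can. A call with a number of a shift or a turn outside -1 to 1 is refused whole. A call with a gripper value outside its range is refused whole. OPENING is the opening, from -1 (shut) to 1 (fully open), set as the call begins (- or left out, the last holds). The fingers move at their own pace and stop on an object; FORCE is the grip in N (left out, the last holds). Time passes only in rows, so rows that repeat a pose let the fingers close. It gives the time, the measured TCP pose, the force and the opening at its end, in the units of the state.
- r.get_state(): the state, without advancing time (a new reading comes with each control period).
- snapshot(name): name is "scene" or "top" or "wrist"; returns the picture (400x640x3 uint8, red, green, blue); there is no depth.
- get_calibration(name): a dict with "fx", "fy", "cx", "cy" (pixels), "k1" (the pictures are not rectified: a ray, as slopes to the right and down, at radius r is drawn at 1 + k1 r^2 times it, then the intrinsics apply), "T" (4x4, takes a point from camera to world coordinates). Camera axes: x right, y down, z forward; pixel columns grow to the right and rows downward; lengths in m; the calibration is good to about 2 mm. A picture is of the moment at which its call begins: read the wrist's pose just before it. get_calibration takes no time and is no camera call; for the wrist camera it gives the pose at the moment of the call.
- job.finish_job(): hands the job in, once; it reports no verdict.
Trained networks look in the newest picture that a camera, given by its name, has taken for a name from the list of things; names that differ only in an ending like _2 or _b are one class to them, and where a whole thing is asked for, a point or a joint stands for the part that bears it (a point fixed in the world has none). Each returns a list of dicts, best first, with "confidence" (0 to 1); they miss things now and then, are a little off and sometimes report something else, mostly with a low value. They report only what shows in the picture. A call takes as long as a camera call. They do not tell look-alikes from the thing itself.
- boxes_of(thing, camera): "bbox" ([left, top, right, bottom] in pixels, round what is visible of it).
The state is a dict: "clock": time; "q": joint angles; "qd": joint speeds; "joint_torque": joint torques, N m; "tool_pos": TCP position; "eef_rot": TCP orientation; "contact_force": force on the tool from outside, world axes, zero at the start; "moment": the same for the moment, N m; "opening": opening from 0.0 (shut) to 1.0 (fully open).
Only numpy, scipy, OpenCV 4.12 (cv2) and the standard library are available. Lean on these libraries where they do the work, as an engineer would, in place of code of your own. Each camera call takes 0.05 s, during which the arm holds its last target. There are 200 camera calls.

### The job

Slide the clear dust guard of the little cabinet fully open by its blue handle, lift the white objective with the blue band off the freely spinning turntable, and set it down gently, upright, on the blue lens-tissue booklet. Then slide the guard fully shut again. Leave the red-capped jar and the black filter cube standing on the turntable, and do not disturb the mouse or the coverslip box on the desk.

Things in the scene. Friction and masses are not known exactly. Their poses are not given: they have to be found in the camera images.
- cabinet: Low white desktop dust cabinet, fixed, 190 x 410 x 82 mm. Origin: desk level on the turntable's axis; from there it spans x -95..95, y -100..310 mm. Chamber with the turntable: y -92..119, back wall from x 87, right end wall at y -92..-100 mm, wall tops at z 82 mm, front closed only by the guard. Solid grey housing y 119..309 mm, top at z 78 mm (track 82).
- guard (a joint): Travel of the sliding guard, m: 0 fully shut (over the chamber), 0.20 fully open (over the grey housing); opens along the cabinet's +y, about 2 N of friction. Clear L-shaped guard, 204 mm long (y -97..107 at travel 0), in an aluminium frame: top pane over the chamber's depth (frame top at z 88 mm) and front pane at cabinet x = -100 mm.
- guard_handle (a point): Middle of the guard's blue handle, an upright fin on top of the guard, 64 mm along cabinet x, 12 mm thick along cabinet y, from z 88 to 118 mm; this point is at z 103 mm and moves with the guard; over the turntable's axis at travel 0. Push it from either side or pinch it. Black foot 74 x 26 mm, top at z 89 mm.
- turntable_center (a point): Centre of the top face of the turntable, 22 mm above the desk, axes as the cabinet's. The disc is 156 mm across, flat, black-topped, and turns freely about the vertical.
- objective: White microscope objective with a blue band, round, 26 mm in diameter, 46 mm tall, tapering at the top (widest below 30 mm), 0.12 kg, loose, standing on the turntable about 45 mm from its axis. Origin: centre of its underside; z up along it.
- red_cap_jar: Black round jar with a red cap, 36 mm in diameter, 50 mm tall, loose on the turntable. Origin: centre of its underside, z up.
- filter_cube: Black filter cube with a round port on top, 30 x 34 x 31 mm, loose on the turntable. Origin: centre of its underside, z up.
- lens_tissue: Booklet of lens tissue with a blue cover lying on the desk right of the cabinet, 74 (x) x 102 (y) x 8 mm thick, does not move. Origin: centre of its underside.
- mouse: Black computer mouse on the desk, 60 x 109 x 37 mm, loose. Origin: centre of its underside.
- coverslip_box: Pale blue and white coverslip box on the desk, 32 x 32 x 25 mm, loose. Origin: centre of its underside.
Things that resemble listed ones, but are neither listed nor needed, are in the scene too. There is more than one size of the lens_tissue; the job needs the larger.

How it is judged:
On the way, in this order (a step that is already met when the one before it is completed fails the run):
1. the guard is slid open (travel over 0.15 m of 0.20 m) while the objective still stands on the turntable (value of joint guard above 0.15 m and horizontal distance between objective and turntable_center below 0.078 m and z of objective in the frame of turntable_center between -0.004 and 0.006 m), for 0.2 s.
2. the objective stands upright on the booklet, released and at rest (x of objective in the frame of lens_tissue between -0.036 and 0.036 m and y of objective in the frame of lens_tissue between -0.05 and 0.05 m and z of objective in the frame of lens_tissue between 0.004 and 0.014 m and angle between objective's own z axis and vertical below 0.12 rad and contact force between the fingers and objective below 0.1 N and linear speed of objective below 0.03 m/s), for 0.2 s.
At the end, for the whole second after the job is handed in: Guard shut (travel under 5 mm) and still; objective upright (within 0.12 rad) on the booklet, its axis over the cover (36 mm of the middle in x, 50 mm in y), released, at rest; jar and filter cube still upright on the turntable, within 75 mm of its axis (all of step 2 and value of joint guard below 0.005 m and velocity of joint guard between -0.01 and 0.01 m/s and horizontal distance between each of red_cap_jar, filter_cube and turntable_center below 0.075 m and z of red_cap_jar in the frame of turntable_center between -0.004 and 0.006 m and angle between each of red_cap_jar, filter_cube's own z axis and vertical below 0.12 rad and z of filter_cube in the frame of turntable_center between -0.004 and 0.006 m); the robot touches nothing.
It fails at once if the objective is tipped over (more than 0.8 rad) (angle between objective's own z axis and vertical above 0.8 rad).
It fails at once if the objective is dropped (falls faster than 0.7 m/s out of the fingers) (linear speed of objective above 0.7 m/s and contact force between the fingers and objective below 0.1 N).
It fails at once if the jar or the filter cube is knocked over (more than 0.8 rad) (angle between any of red_cap_jar, filter_cube's own z axis and vertical above 0.8 rad).
It fails at once if the mouse or the coverslip box is moved by more than 30 mm (distance of any of mouse, coverslip_box from where it was at the start of the episode above 0.03 m).
It also fails if it takes over 72 s, if anything falls off the work surface, if the arm or the gripper's body presses on something with over 40 N, if the wrist force passes 120 N, or if a joint passes its speed limit or range.

## Working session

There is one attempt and no reset: what is moved stays moved. The work goes in short steps, Python scripts to look and compute and a shell command to move; the robot and the scene stay as the last step left them, time stands still between calls to the robot, and variables do not carry over. Pictures are saved under pics/ and viewed, about 8 in all and at most 12, crops included, and the job is handed in when it is done.

```bash
mkdir -p pics
cat > h.py <<'E'
import numpy as np, cv2
from plant import r, snapshot, get_calibration, job, boxes_of
from scipy.spatial.transform import Rotation as R
def ray(c,u,v):
    K=np.array([[c['fx'],0,c['cx']],[0,c['fy'],c['cy']],[0,0,1.]])
    p=cv2.undistortPoints(np.array([[[u,v]]],float),K,np.array([c['k1'],0,0,0,0.]))[0,0]
    T=np.array(c['T']); return T[:3,3],T[:3,:3]@np.array([p[0],p[1],1])
def atz(c,u,v,z):
    o,d=ray(c,u,v); return o+d*(z-o[2])/d[2]
def proj(c,P):
    T=np.array(c['T']); p=(np.asarray(P)-T[:3,3])@T[:3,:3]; s=p[:2]/p[2]; f=1+c['k1']*(s@s)
    return np.array([c['fx']*s[0]*f+c['cx'],c['fy']*s[1]*f+c['cy']])
def rows(target):  # shift in tool axes (fraction of 1 m)
    s=r.get_state(); return R.from_quat(s['eef_rot']).inv().apply(np.asarray(target)-s['tool_pos'])
def save(n,img): cv2.imwrite(f'pics/{n}.png',img[:,:,::-1])
E
python3 - <<'E'
from h import *
s=r.get_state();print({k:np.round(v,3) for k,v in s.items()}); print(R.from_quat(s['eef_rot']).as_matrix().round(3))
for n in ['scene','top']:
    c=get_calibration(n);print(n,c); save(n+'0',snapshot(n))
    for t in ['objective','guard_handle','lens_tissue','red_cap_jar','filter_cube','mouse','coverslip_box','cabinet']:
        print(t,[(np.round(b['bbox']).tolist(),round(b['confidence'],2)) for b in boxes_of(t,n)[:3]])
E
```

```text
{'clock': np.float64(0.0), 'q': array([ 1.203,  0.69 , -0.195,  1.566,  0.157,  0.902, -0.215]), 'qd': array([-0.   , -0.001, -0.001, -0.001,  0.001, -0.001, -0.   ]), 'joint_torque': array([-1.0000e-03, -5.2756e+01, -1.2670e+00, -1.5343e+01, -5.3000e-02,
        7.0000e-03,  0.0000e+00]), 'tool_pos': array([ 0.244, -0.575,  0.238]), 'eef_rot': array([-0.141,  0.693, -0.692,  0.141]), 'contact_force': array([-0.371, -0.943,  0.053]), 'moment': array([-0.085, -0.036,  0.024]), 'opening': np.float64(1.001)}
[[-0.92  -0.001  0.391]
 [-0.391  0.002 -0.92 ]
 [ 0.    -1.    -0.002]]
scene {'fx': 484.3443918160708, 'fy': 484.3443918160708, 'cx': 319.23882811652896, 'cy': 189.9746321006938, 'k1': -0.06487019067265867, 'T': array([[ 0.56958435, -0.43337993,  0.69839495, -0.20572642],
       [-0.82157391, -0.32530322,  0.46818172, -0.55399787],
       [ 0.02428957, -0.84045205, -0.54134127,  0.60530348],
       [ 0.        ,  0.        ,  0.        ,  1.        ]])}
objective []
guard_handle [([212.0, 126.0, 338.0, 214.0], 0.97), ([164.0, 109.0, 345.0, 218.0], 0.17)]
lens_tissue [([367.0, 222.
[... 359 characters left out ...]
777608138, 'T': array([[ 0.00477042, -0.98925516,  0.1461214 ,  0.36574666],
       [-0.99994641, -0.00337641,  0.00978662, -0.10034516],
       [-0.0091881 , -0.14616026, -0.98921826,  0.91760693],
       [ 0.        ,  0.        ,  0.        ,  1.        ]])}
objective [([207.0, 139.0, 301.0, 226.0], 0.31)]
guard_handle []
lens_tissue [([320.0, 178.0, 350.0, 206.0], 0.7), ([363.0, 184.0, 408.0, 212.0], 0.64), ([208.0, 136.0, 298.0, 231.0], 0.63)]
red_cap_jar [([203.0, 140.0, 301.0, 228.0], 0.7)]
filter_cube []
mouse [([360.0, 270.0, 401.0, 304.0], 0.77), ([206.0, 136.0, 297.0, 228.0], 0.42)]
coverslip_box [([370.0, 140.0, 388.0, 155.0], 0.61)]
cabinet [([126.0, 139.0, 307.0, 230.0], 0.85)]
```

Run:
```python
import cv2,numpy as np
a=cv2.imread('pics/scene0.png')[90:340,140:460];b=cv2.imread('pics/top0.png')[100:340,100:430]
a=cv2.resize(a,(768,600),interpolation=cv2.INTER_CUBIC);b=cv2.resize(b,None,fx=2.4,fy=2.4,interpolation=cv2.INTER_CUBIC)
cv2.imwrite('pics/a.png',a);cv2.imwrite('pics/b.png',b)
```

```text
(no output)
```

View pics/a.png

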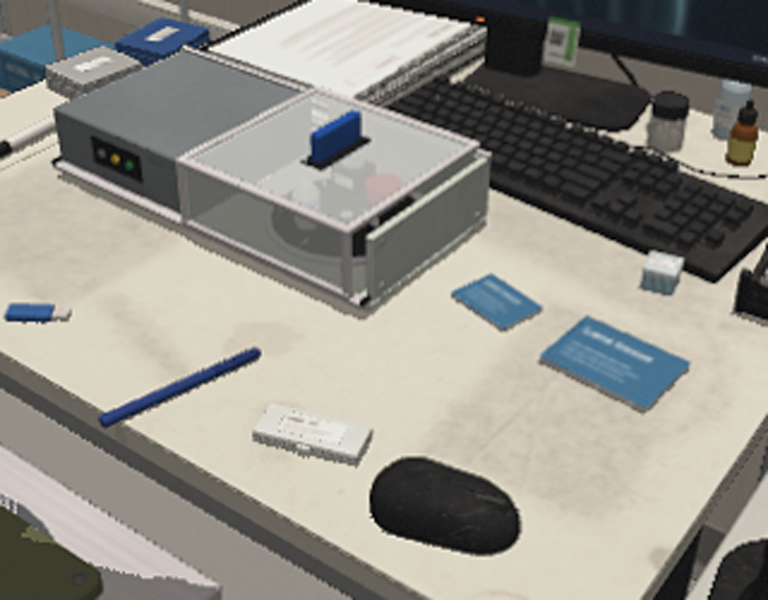

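View pics/b.png

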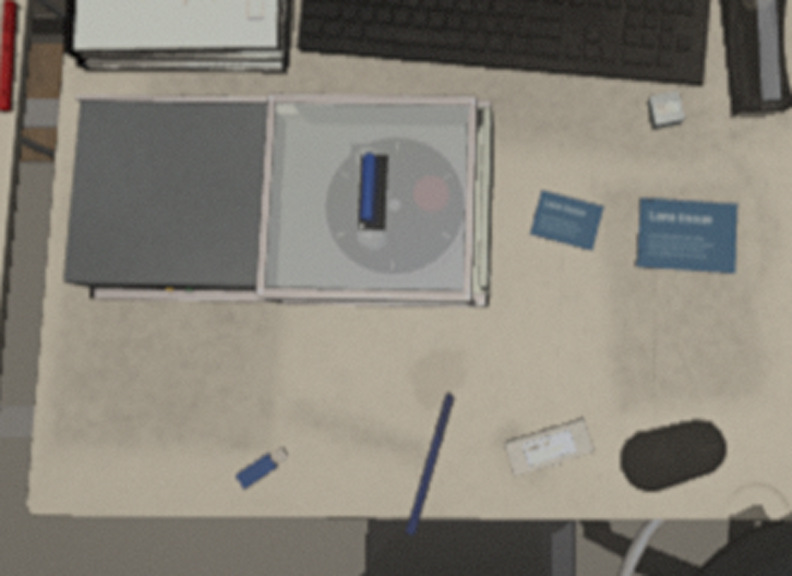

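The guard is shut. In crop b the handle fin's top is at about (368,186), the objective shows white at (371,236), the jar at (432,195), and the large tissue is centred at (687,236). Next I turn these into positions.

Run:
```python
from h import *
t=get_calibration('top');s=get_calibration('scene')
B=lambda u,v,z:atz(t,100+u/2.4,100+v/2.4,z).round(4)
A=lambda u,v,z:atz(s,140+u/2.4,90+v/2.4,z).round(4)
print('handle top',B(368.,153,.118),B(362,219,.118),'scene',A(313,135,.118),A(357,115,.118))
print('guard corners',B(268,97,.088),B(476,98,.088),B(472,299,.088),B(259,294,.088))
print('scene guard',A(487-10,147,.088),A(185,158,.088),A(350,225,.088),A(310,88,.088))
print('turntable',B(395,205,.022))
print('obj',B(371,238,.045),B(371,238,.068),'jar cap',B(432,195,.072))
for p in [(640,199),(737,203),(735,272),(636,268)]: print('tissue',B(*p,.008))
for p in [(586,318),(688,367),(645,409),(541,358)]: print('tissueS',A(*p,.008))
print('mouse',B(622,455,.018),B(727,445,.018),'box',B(666,110,.025))
```

```text
handle top [0.567  0.0492 0.118 ] [0.5047 0.0529 0.118 ] scene [0.5027 0.0507 0.118 ] [0.558  0.0437 0.118 ]
guard corners [0.6304 0.1543 0.088 ] [ 0.6298 -0.0488  0.088 ] [ 0.4339 -0.0474  0.088 ] [0.4378 0.1538 0.088 ]
scene guard [ 0.6209 -0.0499  0.088 ] [0.4406 0.1523 0.088 ] [ 0.4403 -0.0398  0.088 ] [0.6244 0.1566 0.088 ]
turntable [0.5362 0.0376 0.022 ]
obj [0.4981 0.0573 0.045 ] [0.4946 0.0531 0.068 ] jar cap [ 0.5367 -0.006   0.072 ]
tissue [ 0.546 -0.217  0.008]
tissue [ 0.542  -0.3182  0.008 ]
tissue [ 0.4695 -0.3139  0.008 ]
tissue [ 0.4732 -0.2118  0.008 ]
tissueS [ 0.5434 -0.2165  0.008 ]
tissueS [ 0.5337 -0.3167  0.008 ]
tissueS [ 0.4652 -0.311   0.008 ]
tissueS [ 0.4721 -0.2129  0.008 ]
mouse [ 0.2851 -0.194   0.018 ] [ 0.2953 -0.2983  0.018 ] box [ 0.6372 -0.2433  0.025 ]
```

Note that the turntable axis is near (0.536, 0.038), the handle is at y≈0.049, and the guard's right edge sits about 10 mm off the end wall. So the guard starts about 10 mm open. I'll work out the first move to above the handle.

Run:
```python
from h import *
print(rows([.43,-.2,.22]).round(4), rows([.535,.05,.19]).round(4))
```

```text
[-0.3175  0.0187 -0.2728] [-0.5119  0.0487 -0.4618]
```

```bash
python3 -m handwheel '[[[-0.15,0.01,-0.14,0,0.06,0],[-0.318,0.019,-0.273,0,0.133,0],[-0.318,0.019,-0.273,0,0.133,0],[-0.318,0.019,-0.273,0,0.133,0],[-0.318,0.019,-0.273,0,0.133,0],[-0.318,0.019,-0.273,0,0.133,0],[-0.318,0.019,-0.273,0,0.133,0],[-0.318,0.019,-0.273,0,0.133,0],[-0.318,0.019,-0.273,0,0.133,0],[-0.318,0.019,-0.273,0,0.133,0],[-0.318,0.019,-0.273,0,0.133,0],[-0.318,0.019,-0.273,0,0.133,0]]]' 1
python3 - <<'E'
from h import *
print(rows([.535,.05,.19]).round(4)); print(R.from_quat(r.get_state()['eef_rot']).as_matrix().round(3))
E
```

```text
clock: 1.9
tool_pos: [0.4321, -0.1964, 0.2198]
eef_rot: [0.003, 0.707, -0.707, -0.003]
contact_force: [-0.8, -1.6, -0.0]
opening: 0.999
[-0.1007  0.0301 -0.2473]
[[-1.     0.001 -0.009]
 [ 0.009  0.001 -1.   ]
 [-0.001 -1.    -0.001]]
```

```bash
python3 -m handwheel '[[[-0.1,0.03,-0.247,0,0,0],[-0.1,0.03,-0.247,0,0,0],[-0.1,0.03,-0.247,0,0,0],[-0.1,0.03,-0.247,0,0,0],[-0.1,0.03,-0.247,0,0,0],[-0.1,0.03,-0.247,0,0,0],[-0.1,0.03,-0.247,0,0,0],[-0.1,0.03,-0.247,0,0,0],[-0.1,0.03,-0.247,0,0,0]]]'
python3 - <<'E'
from h import *
c=get_calibration('wrist');i=snapshot('wrist');save('w1',i);print(c)
hsv=cv2.cvtColor(i,cv2.COLOR_RGB2HSV);m=cv2.inRange(hsv,(108,120,60),(125,255,255))
n,l,st,ce=cv2.connectedComponentsWithStats(m)
for k in np.argsort(-st[1:,4])[:3]+1: print(st[k],ce[k].round(1))
print(proj(c,[.535,.05,.118]))
print(rows([.535,.05,.095]).round(4))
E
```

```text
clock: 2.65
tool_pos: [0.5345, 0.0444, 0.1895]
eef_rot: [-0.006, -0.707, 0.708, 0.006]
contact_force: [-0.6, -0.7, 0.3]
opening: 0.996
{'fx': 315.42160122772543, 'fy': 315.42160122772543, 'cx': 324.8491537499547, 'cy': 193.64040412938624, 'k1': -0.048474691631032504, 'T': array([[-1.65169928e-02, -9.58785928e-01, -2.83648960e-01,
         6.07324242e-01],
       [-9.99863582e-01,  1.58148636e-02,  4.76529458e-03,
         4.20421306e-02],
       [-8.30277617e-05,  2.83688974e-01, -9.58916346e-01,
         3.35390757e-01],
       [ 0.00000000e+00,  0.00000000e+00,  0.00000000e+00,
         1.00000000e+00]])}
[309 160  14  80 878] [316.  199.2]
[361 326  18  34 187] [369.3 342.8]
[230 360  11   7  28] [234.4 364. ]
[315.56124862 204.37958291]
[-0.0009  0.0947 -0.0073]
```

View pics/w1.png

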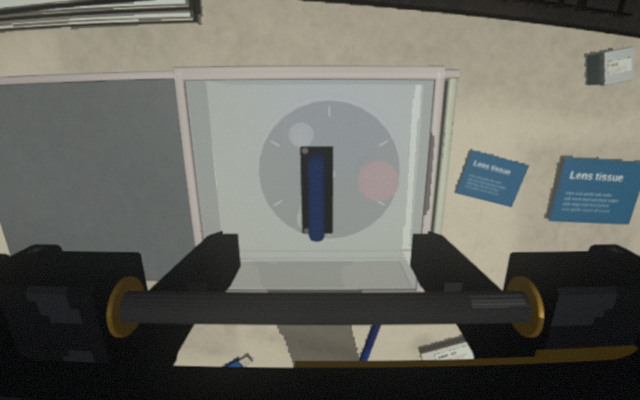

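The wrist view confirms the handle at (316,199). A pale disc at (300,132), perhaps the cube's port, and a white object at (300,215) show under the pane; the jar is at (377,180). Descend and pinch.

```bash
python3 -m handwheel '[[[-0.001,0.03,-0.006,0,0,0],[-0.001,0.06,-0.006,0,0,0],[-0.001,0.08,-0.006,0,0,0],[-0.001,0.093,-0.006,0,0,0],[-0.001,0.093,-0.006,0,0,0],[-0.001,0.093,-0.006,0,0,0]]]'
python3 -m handwheel '[[[0,0,0,0,0,0],[0,0,0,0,0,0],[0,0,0,0,0,0],[0,0,0,0,0,0],[0,0,0,0,0,0],[0,0,0,0,0,0],[0,0,0,0,0,0],[0,0,0,0,0,0]]]' -1 15
```

```text
clock: 3.2
tool_pos: [0.5349, 0.0488, 0.0967]
eef_rot: [-0.007, -0.706, 0.708, 0.008]
contact_force: [-0.2, 0.1, -0.2]
opening: 1.001
clock: 3.87
tool_pos: [0.5354, 0.0518, 0.0968]
eef_rot: [-0.006, -0.707, 0.707, 0.006]
contact_force: [-0.0, 0.4, -0.1]
opening: 0.419
```

```bash
python3 -m handwheel '[[[0,0,0,0,0,0],[0,0,0,0,0,0],[0,0,0,0,0,0],[0,0,0,0,0,0],[0,0,0,0,0,0],[0,0,0,0,0,0]]]'
```

```text
clock: 4.37
tool_pos: [0.5354, 0.0516, 0.0967]
eef_rot: [-0.006, -0.707, 0.707, 0.006]
contact_force: [0.4, -0.3, 0.5]
opening: 0.133
```

```bash
python3 -m handwheel '[[[0,0,-0.01,0,0,0],[0,0,-0.03,0,0,0],[0,0,-0.05,0,0,0],[0,0,-0.07,0,0,0],[0,0,-0.09,0,0,0],[0,0,-0.11,0,0,0],[0,0,-0.13,0,0,0],[0,0,-0.15,0,0,0],[0,0,-0.165,0,0,0],[0,0,-0.175,0,0,0],[0,0,-0.183,0,0,0],[0,0,-0.183,0,0,0]]]'
python3 -m handwheel '[[[0,0,-0.004,0,0,0],[0,0,-0.004,0,0,0],[0,0,-0.004,0,0,0]]]'
```

```text
clock: 5.37
tool_pos: [0.538, 0.2374, 0.0967]
eef_rot: [0.005, 0.708, -0.706, -0.005]
contact_force: [0.1, 1.9, -0.4]
opening: 0.136
clock: 5.62
tool_pos: [0.5381, 0.2387, 0.0967]
eef_rot: [0.006, 0.707, -0.707, -0.006]
contact_force: [-0.8, 0.3, 0.5]
opening: 0.134
```

```bash
python3 -m handwheel '[[[0,0,0,0,0,0],[0,0,0,0,0,0],[0,0,0,0,0,0],[0,0,0,0,0,0],[0,-0.03,0,0,0,0],[0,-0.06,0,0,0,0],[0,-0.1,0.04,0,0,0],[0,-0.12,0.08,0,0,0],[0,-0.12,0.12,0,0,0],[0.03,-0.12,0.15,0,0,0],[0.03,-0.12,0.15,0,0,0],[0.03,-0.12,0.15,0,0,0]]]' 0.1
python3 - <<'E'
from h import *
c=get_calibration('wrist');i=snapshot('wrist');save('w2',i)
t=snapshot('top');save('t2',t);np.save('c2.npy',c['T'])
for n in ['wrist','top']:
  for th in ['objective','red_cap_jar','filter_cube','guard_handle']:
    print(n,th,[(np.round(b['bbox']).tolist(),round(b['confidence'],2)) for b in boxes_of(th,n)[:3]])
cv2.imwrite('pics/t2c.png',cv2.resize(t[130:240,200:310,::-1],None,fx=5,fy=5,interpolation=cv2.INTER_CUBIC))
E
```

```text
clock: 6.62
tool_pos: [0.5038, 0.0848, 0.2171]
eef_rot: [-0.007, -0.706, 0.708, 0.009]
contact_force: [0.4, -0.4, -0.7]
opening: 0.551
wrist objective [([338.0, 161.0, 365.0, 194.0], 0.78), ([14.0, 30.0, 276.0, 255.0], 0.19)]
wrist red_cap_jar [([391.0, 121.0, 435.0, 158.0], 0.96)]
wrist filter_cube [([327.0, 83.0, 363.0, 113.0], 0.68)]
wrist guard_handle [([16.0, 30.0, 275.0, 255.0], 0.97)]
top objective [([125.0, 139.0, 220.0, 225.0], 0.72)]
top red_cap_jar [([275.0, 176.0, 287.0, 191.0], 0.63)]
top filter_cube []
top guard_handle [([129.0, 139.0, 225.0, 225.0], 0.7), ([359.0, 272.0, 401.0, 306.0], 0.49)]
```

View pics/w2.png

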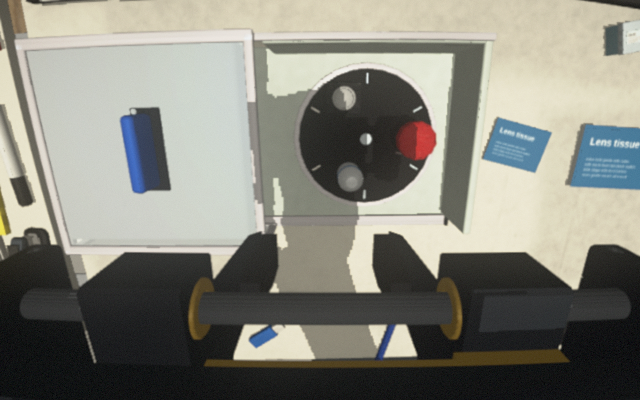

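The guard is open and the chamber is clear. The jar is at (417,141), the cube with its port at (344,98), and the objective, seen from above, at (350,177). Its position next.

Run:
```python
from h import *
c=get_calibration('wrist')
i=cv2.imread('pics/w2.png')[60:240,280:460];cv2.imwrite('pics/w2c.png',cv2.resize(i,(580,580),interpolation=cv2.INTER_CUBIC))
print('disc',atz(c,366,139,.022),'port',atz(c,344,98,.053),'jar',atz(c,417,140,.072))
print('obj top',atz(c,350,177,.068), 'jar box', atz(c,413,140,.06))
```

```text
disc [0.53884505 0.04438515 0.022     ] port [0.58127489 0.06980455 0.053     ] jar [0.54330774 0.00374058 0.072     ]
obj top [0.50825485 0.06480792 0.068     ] jar box [0.54187133 0.00413344 0.06      ]
```

View pics/w2c.png

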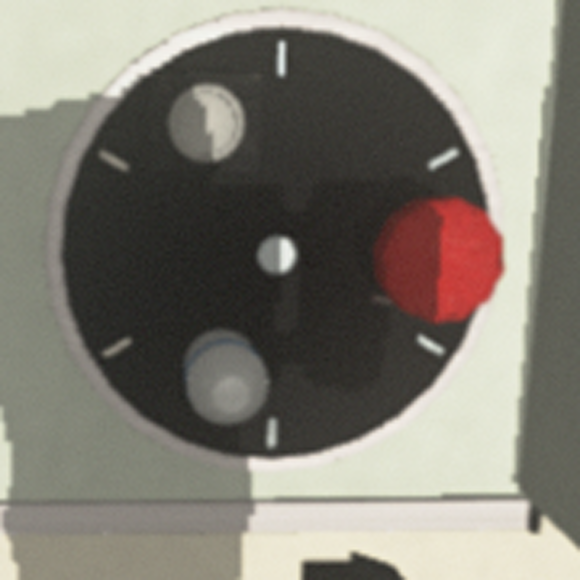

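Run:
```python
from h import *
c=get_calibration('wrist');T=np.load('c2.npy');print((np.array(c['T'])-T)[:3,3].round(4))
c['T']=T
for n,p in dict(disc=(366,139,.022),obj=(351.4,182,.068),objw=(349.5,174,.052),port=(344,98,.053),jar=(417,140.5,.072)).items(): print(n,atz(c,*p).round(4))
t=get_calibration('top')
im=cv2.imread('pics/t2.png')
print(r.get_state()['tool_pos'])
cv2.imwrite('pics/t2c.png',cv2.resize(im[130:240,200:310],None,fx=5,fy=5,interpolation=cv2.INTER_CUBIC))
```

```text
[ 0.002   0.0053 -0.0005]
disc [0.5356 0.0385 0.022 ]
obj [0.5002 0.0579 0.068 ]
objw [0.5045 0.0585 0.052 ]
port [0.5784 0.0637 0.053 ]
jar [ 0.5394 -0.0023  0.072 ]
[0.50613764 0.08993756 0.21647924]
```

Run:
```python
from h import *
s=r.get_state();print(s['q'].round(3)); print(rows([.501,.058,.15]).round(4)); print(R.from_quat(s['eef_rot']).as_matrix().round(3))
```

```text
[-0.32   0.578  0.086  1.931 -0.079  0.636 -1.769]
[0.0047 0.0665 0.032 ]
[[-1.    -0.    -0.015]
 [ 0.015  0.    -1.   ]
 [ 0.    -1.    -0.   ]]
```

```bash
python3 -m handwheel '[[[0.005,0.03,0.032,0,0.495,0],[0.005,0.067,0.032,0,0.495,0],[0.005,0.067,0.032,0,0.495,0],[0.005,0.067,0.032,0,0.495,0],[0.005,0.067,0.032,0,0.495,0],[0.005,0.067,0.032,0,0.495,0],[0.005,0.067,0.032,0,0.495,0],[0.005,0.067,0.032,0,0.495,0],[0.005,0.067,0.032,0,0.495,0],[0.005,0.067,0.032,0,0.495,0],[0.005,0.067,0.032,0,0.495,0],[0.005,0.067,0.032,0,0.495,0]]]'
python3 -m handwheel '[[[0,0,0,0,0.02,0],[0,0,0,0,0.02,0],[0,0,0,0,0.02,0],[0,0,0,0,0.02,0],[0,0,0,0,0.02,0]]]'
python3 - <<'E'
from h import *
s=r.get_state();print(s['q'].round(3),s['tool_pos'].round(4),R.from_quat(s['eef_rot']).as_matrix().round(3))
c=get_calibration('wrist');i=snapshot('wrist');save('w3',i);np.save('c3.npy',c['T'])
for th in ['objective','red_cap_jar','filter_cube']: print(th,[(np.round(b['bbox']).tolist(),round(b['confidence'],2)) for b in boxes_of(th,'wrist')[:2]])
for p in [(.501,.058,.022),(.501,.058,.052),(.501,.058,.068)]: print(proj(c,p).round(1))
E
```

```text
clock: 8.12
tool_pos: [0.5008, 0.0576, 0.1498]
eef_rot: [0.488, 0.512, -0.512, -0.488]
contact_force: [-0.1, 0.4, 0.7]
opening: 0.552
clock: 8.53
tool_pos: [0.5006, 0.0574, 0.1497]
eef_rot: [-0.502, -0.498, 0.498, 0.502]
contact_force: [-0.0, -0.3, 0.7]
opening: 0.551
[-0.517  0.746  0.528  2.034 -0.714  0.55  -2.625] [0.5006 0.0574 0.1497] [[ 0.007  0.    -1.   ]
 [ 1.     0.     0.007]
 [ 0.    -1.    -0.   ]]
objective [([313.0, 176.0, 341.0, 216.0], 0.85)]
red_cap_jar [([241.0, 96.0, 301.0, 146.0], 0.77)]
filter_cube [([214.0, 175.0, 257.0, 225.0], 0.67), ([236.0, 326.0, 410.0, 360.0], 0.44)]
[324.1 187. ]
[324.  196.8]
[324. 203.]
```

View pics/w3.png

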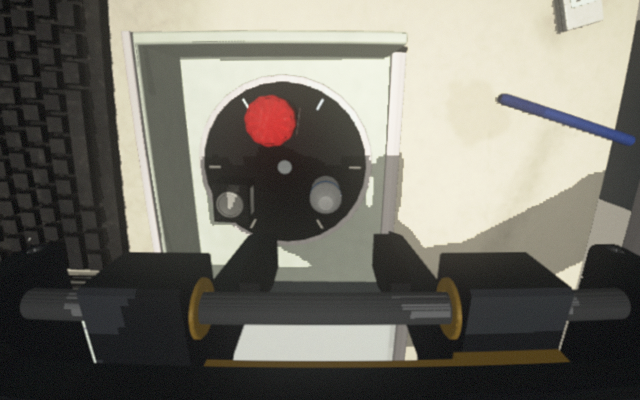

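The TCP is within about 1.5 mm of the objective (tip at pixel (325,201)). Joint 7 is near its limit, so I turn back about 15° while descending. The view shows that the jar and cube are clear of the fingers.

```bash
python3 -m handwheel '[[[0,0.02,0.001,0,-0.04,0],[0,0.04,0.001,0,-0.083,0],[0,0.06,0.001,0,-0.083,0],[0,0.08,0.001,0,-0.083,0],[0,0.095,0.001,0,-0.083,0],[0,0.105,0.001,0,-0.083,0],[0,0.115,0.001,0,-0.083,0],[0,0.12,0.001,0,-0.083,0],[0,0.124,0.001,0,-0.083,0],[0,0.124,0.001,0,-0.083,0]]]'
python3 -m handwheel '[[[0,0,0,0,0,0],[0,0,0,0,0,0],[0,0,0,0,0,0],[0,0,0,0,0,0],[0,0,0,0,0,0],[0,0,0,0,0,0],[0,0,0,0,0,0],[0,0,0,0,0,0],[0,0,0,0,0,0]]]' -1 12
python3 - <<'E'
from h import *
s=r.get_state();print(s['q'].round(3)); save('w4',snapshot('wrist'))
E
```

```text
clock: 9.57
tool_pos: [0.4994, 0.0572, 0.0253]
eef_rot: [-0.433, -0.559, 0.559, 0.433]
contact_force: [0.1, 0.1, 0.5]
opening: 0.549
clock: 10.32
tool_pos: [0.4999, 0.0573, 0.0261]
eef_rot: [0.433, 0.559, -0.559, -0.433]
contact_force: [1.2, 0.2, 5.7]
opening: 0.275
[-0.317  0.926  0.185  2.074 -0.787  0.209 -2.317]
```

```bash
python3 -m handwheel '[[[0,0,0,0,0,0],[0,0,0,0,0,0],[0,-0.003,0,0,0,0],[0,-0.006,0,0,0,0],[0,-0.01,0,0,0,0],[0,-0.01,0,0,0,0],[0,-0.01,0,0,0,0]]]' -1 20
python3 - <<'E'
from h import *
i=snapshot('wrist');save('w5',i)
print(boxes_of('objective','wrist')[:2])
E
```

```text
clock: 10.95
tool_pos: [0.4994, 0.0574, 0.0359]
eef_rot: [-0.433, -0.559, 0.559, 0.433]
contact_force: [-0.0, -0.1, -0.2]
opening: 0.269
[{'bbox': [296.4, 232.1, 355.8, 294.0], 'confidence': 0.58}]
```

View pics/w5.png

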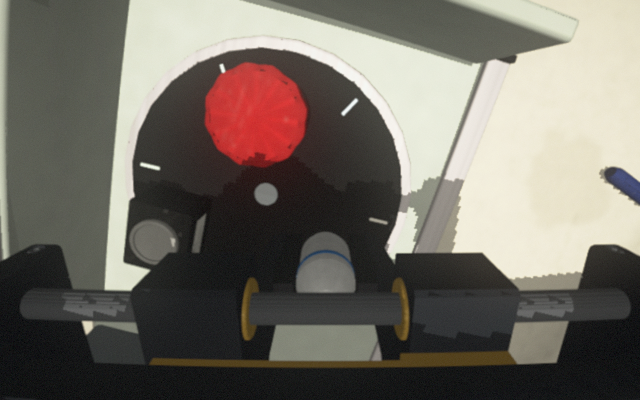

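The objective sits between the fingers, with the jar and cube untouched. I lift it and check that it came along.

```bash
python3 -m handwheel '[[[0,-0.02,0,0,0,0],[0,-0.045,0,0,0,0],[0,-0.07,0,0,0,0],[0,-0.1,0,0,0,0],[0,-0.12,0,0,0,0],[0,-0.14,0,0,0,0],[0,-0.14,0,0,0,0],[0,-0.14,0,0,0,0]]]'
python3 - <<'E'
from h import *
i=snapshot('wrist');save('w6',i)
print(boxes_of('objective','wrist')[:2])
s=r.get_state();print(s['contact_force'],s['q'].round(3))
a=cv2.imread('pics/w4.png')[200:310,240:410];b=cv2.imread('pics/w6.png')[200:310,240:410]
cv2.imwrite('pics/ab.png',cv2.resize(np.hstack([a,b]),None,fx=2.3,fy=2.3))
T=[0.507,-0.265,.16];print(rows(T).round(4))
E
```

```text
clock: 11.72
tool_pos: [0.4998, 0.0576, 0.1761]
eef_rot: [0.433, 0.56, -0.559, -0.433]
contact_force: [0.5, 0.2, -1.0]
opening: 0.269
[{'bbox': [298.8, 231.2, 360.9, 294.9], 'confidence': 0.71}]
[-1.13274165  0.37756153  0.14618777] [-0.515  0.694  0.516  2.017 -0.607  0.587 -2.468]
[-0.3144  0.0148  0.0727]
```

View pics/ab.png

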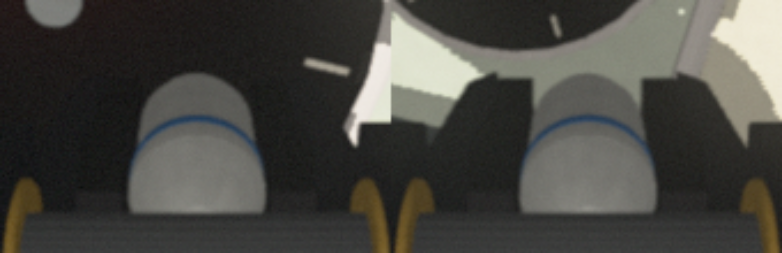

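The objective moved up with the gripper and did not slip. I carry it to the booklet centre (0.507, −0.265).

```bash
python3 -m handwheel '[[[-0.015,0,0.003,0,0,0],[-0.045,0,0.01,0,0,0],[-0.075,0,0.017,0,0,0],[-0.105,0,0.024,0,0,0],[-0.135,0,0.031,0,0,0],[-0.165,0,0.038,0,0,0],[-0.195,0,0.045,0,0,0],[-0.225,0,0.052,0,0,0],[-0.255,0.005,0.059,0,0,0],[-0.285,0.01,0.066,0,0,0],[-0.305,0.015,0.071,0,0,0],[-0.314,0.015,0.073,0,0,0]]]'
python3 -m handwheel '[[[0,0.015,0,0,0,0],[0,0.04,0,0,0,0],[0,0.065,0,0,0,0],[0,0.09,0,0,0,0],[0,0.11,0,0,0,0],[0,0.125,0,0,0,0],[0,0.135,0,0,0,0],[0,0.135,0,0,0,0],[0,0.135,0,0,0,0]]]'
python3 - <<'E'
from h import *
s=r.get_state();print(s['contact_force'],s['q'].round(3),s['tool_pos'],R.from_quat(s['eef_rot']).as_matrix().round(3))
c=get_calibration('wrist');i=snapshot('wrist');save('w7',i);np.save('c7.npy',c['T'])
print([b for b in boxes_of('lens_tissue','wrist')[:3]])
E
```

```text
clock: 12.82
tool_pos: [0.5052, -0.2686, 0.1587]
eef_rot: [-0.434, -0.557, 0.559, 0.435]
contact_force: [-0.2, -0.4, -1.8]
opening: 0.268
clock: 13.57
tool_pos: [0.5071, -0.2643, 0.0253]
eef_rot: [0.432, 0.559, -0.559, -0.433]
contact_force: [-0.7, 0.0, -0.5]
opening: 0.266
[-0.74821581  0.00839749 -0.51520143] [ 0.247  0.971  0.269  1.868 -0.621  0.388 -1.902] [ 0.50709558 -0.26429317  0.02533728] [[-0.25  -0.001 -0.968]
 [ 0.968  0.001 -0.25 ]
 [ 0.001 -1.     0.001]]
[{'bbox': [253.0, 128.7, 420.0, 262.7], 'confidence': 0.85}, {'bbox': [267.9, 352.4, 289.8, 364.8], 'confidence': 0.73}]
```

View pics/w7.png

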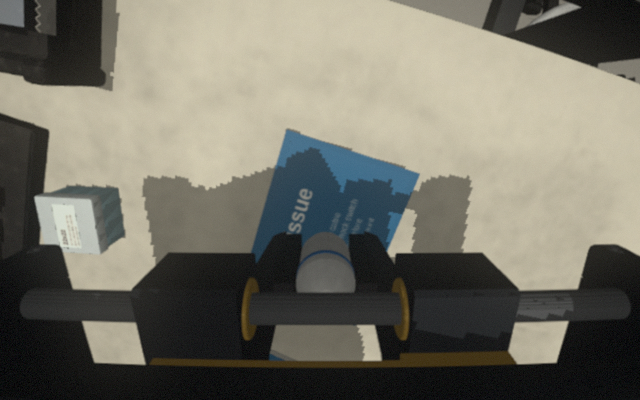

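The objective is over the middle of the large booklet (its edges run from (287,130) to (418,172), with the objective at (327,265)). I lower it slowly until it touches.

```bash
python3 -m handwheel '[[[0,0.003,0,0,0,0],[0,0.006,0,0,0,0],[0,0.008,0,0,0,0],[0,0.01,0,0,0,0],[0,0.011,0,0,0,0],[0,0.012,0,0,0,0],[0,0.012,0,0,0,0],[0,0.012,0,0,0,0]]]'
```

```text
clock: 14.33
tool_pos: [0.5073, -0.265, 0.0137]
eef_rot: [-0.433, -0.559, 0.559, 0.433]
contact_force: [-0.4, -0.5, -1.0]
opening: 0.268
```

```bash
python3 -m handwheel '[[[0,0.001,0,0,0,0],[0,0.001,0,0,0,0],[0,0.001,0,0,0,0]]]'
python3 -m handwheel '[[[0,0.001,0,0,0,0],[0,0.001,0,0,0,0],[0,0.001,0,0,0,0]]]'
```

```text
clock: 14.58
tool_pos: [0.5073, -0.265, 0.0127]
eef_rot: [-0.433, -0.559, 0.559, 0.433]
contact_force: [0.7, 0.5, -0.6]
opening: 0.275
clock: 14.83
tool_pos: [0.5074, -0.265, 0.0118]
eef_rot: [0.433, 0.559, -0.559, -0.433]
contact_force: [0.3, 0.7, 0.1]
opening: 0.27
```

```bash
python3 -m handwheel '[[[0,0.001,0,0,0,0],[0,0.001,0,0,0,0],[0,0.001,0,0,0,0]]]'
python3 -m handwheel '[[[0,0,0,0,0,0],[0,0,0,0,0,0],[0,0,0,0,0,0]]]'
```

```text
clock: 15.08
tool_pos: [0.5075, -0.2651, 0.0117]
eef_rot: [0.433, 0.559, -0.559, -0.433]
contact_force: [-0.9, 1.2, 7.9]
opening: 0.269
clock: 15.33
tool_pos: [0.5075, -0.2651, 0.0117]
eef_rot: [0.433, 0.559, -0.559, -0.433]
contact_force: [-2.0, 1.0, 9.2]
opening: 0.268
```

```bash
python3 -m handwheel '[[[0,-0.001,0,0,0,0],[0,-0.001,0,0,0,0],[0,-0.001,0,0,0,0]]]'
python3 -m handwheel '[[[0,0,0,0,0,0],[0,0,0,0,0,0],[0,0,0,0,0,0],[0,0,0,0,0,0],[0,0,0,0,0,0],[0,0,0,0,0,0]]]' 0.1
python3 -m handwheel '[[[0,-0.01,0,0,0,0],[0,-0.03,0,0,0,0],[0,-0.06,0,0,0,0],[0,-0.09,0,0,0,0],[0,-0.13,0,0,0,0],[0,-0.15,0,0,0,0],[0,-0.15,0,0,0,0],[0,-0.15,0,0,0,0]]]'
python3 - <<'E'
from h import *
c=get_calibration('wrist');i=snapshot('wrist');save('w8',i)
print(boxes_of('objective','wrist')[:2],boxes_of('lens_tissue','wrist')[:1])
for p in [(.507,-.265,.008),(.507,-.265,.054)]: print(proj(c,p).round(1))
E
```

```text
clock: 15.58
tool_pos: [0.5074, -0.265, 0.0118]
eef_rot: [-0.433, -0.559, 0.559, 0.433]
contact_force: [-0.6, 0.5, 1.0]
opening: 0.27
clock: 16.08
tool_pos: [0.5073, -0.265, 0.0117]
eef_rot: [-0.433, -0.559, 0.559, 0.433]
contact_force: [0.2, 0.6, 0.6]
opening: 0.546
clock: 16.75
tool_pos: [0.5079, -0.2651, 0.1633]
eef_rot: [0.434, 0.559, -0.559, -0.432]
contact_force: [-0.8, 0.4, 0.1]
opening: 0.551
[{'bbox': [311.7, 169.1, 341.2, 202.3], 'confidence': 0.97}] [{'bbox': [271.2, 248.9, 315.5, 294.6], 'confidence': 0.79}]
[325.6 179.5]
[325.6 192.6]
```

View pics/w8.png

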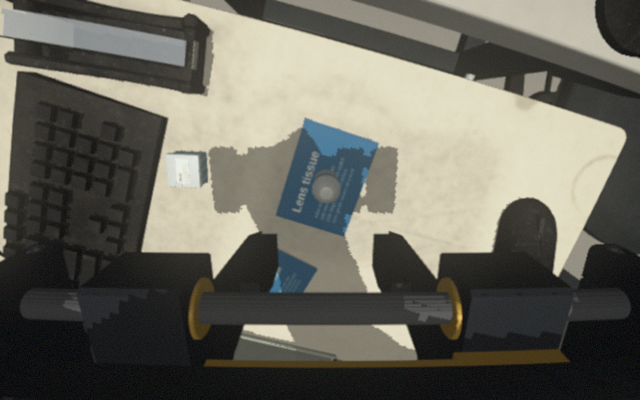

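The objective stands upright and released at (325,187), in the middle of the booklet; the mouse and box are undisturbed. Back to the handle to shut the guard, turning the jaws back −75.5° on the way.

```bash
python3 -m handwheel '[[[0.04,0,-0.013,0,-0.42,0],[0.48,0,-0.155,0,-0.42,0],[0.48,0,-0.155,0,-0.42,0],[0.48,0,-0.155,0,-0.42,0],[0.48,0,-0.155,0,-0.42,0],[0.48,0,-0.155,0,-0.42,0],[0.48,0,-0.155,0,-0.42,0],[0.48,0,-0.155,0,-0.42,0],[0.48,0,-0.155,0,-0.42,0],[0.48,0,-0.155,0,-0.42,0],[0.48,0,-0.155,0,-0.42,0],[0.48,0,-0.155,0,-0.42,0]]]'
python3 - <<'E'
from h import *
s=r.get_state();print(s['q'].round(3));print(rows([.538,.2385,.165]).round(4),R.from_quat(s['eef_rot']).as_matrix().round(3))
E
```

```text
clock: 17.9
tool_pos: [0.536, 0.2357, 0.1603]
eef_rot: [0.003, -0.707, 0.707, -0.0]
contact_force: [0.9, -0.8, 0.0]
opening: 0.554
[-0.609  0.751  0.202  1.771 -0.231  0.645 -1.84 ]
[-0.002  -0.0047 -0.0028] [[-1.    -0.003  0.004]
 [-0.004 -0.001 -1.   ]
 [ 0.003 -1.     0.001]]
```

```bash
python3 -m handwheel '[[[0,0,0,0,0.006,0],[0,0.02,0,0,0.006,0],[0,0.04,0,0,0.006,0],[0,0.055,0,0,0.006,0],[0,0.065,0,0,0.006,0],[0,0.065,0,0,0.006,0],[0,0.065,0,0,0.006,0]]]'
python3 -m handwheel '[[[0,0,0,0,0,0],[0,0,0,0,0,0],[0,0,0,0,0,0],[0,0,0,0,0,0],[0,0,0,0,0,0],[0,0,0,0,0,0],[0,0,0,0,0,0],[0,0,0,0,0,0],[0,0,0,0,0,0]]]' -1 15
```

```text
clock: 18.48
tool_pos: [0.5367, 0.2336, 0.0959]
eef_rot: [-0.006, -0.707, 0.707, 0.007]
contact_force: [-0.1, -0.1, 0.3]
opening: 0.55
clock: 19.23
tool_pos: [0.5374, 0.2347, 0.0972]
eef_rot: [0.006, 0.707, -0.707, -0.006]
contact_force: [-0.3, 0.8, 6.1]
opening: 0.137
```

```bash
python3 -m handwheel '[[[0,0,0.01,0,0,0],[0,0,0.03,0,0,0],[0,0,0.05,0,0,0],[0,0,0.07,0,0,0],[0,0,0.09,0,0,0],[0,0,0.11,0,0,0],[0,0,0.13,0,0,0],[0,0,0.15,0,0,0],[0,0,0.17,0,0,0],[0,0,0.18,0,0,0],[0,0,0.188,0,0,0],[0,0,0.193,0,0,0]]]'
python3 -m handwheel '[[[0,0,0.002,0,0,0],[0,0,0.003,0,0,0],[0,0,0.004,0,0,0],[0,0,0.004,0,0,0],[0,0,0.004,0,0,0]]]'
```

```text
clock: 20.23
tool_pos: [0.5347, 0.0405, 0.0972]
eef_rot: [0.007, 0.707, -0.707, -0.006]
contact_force: [1.1, 2.1, 6.2]
opening: 0.133
clock: 20.65
tool_pos: [0.5347, 0.0401, 0.0972]
eef_rot: [0.006, 0.708, -0.706, -0.005]
contact_force: [0.0, 5.4, 6.7]
opening: 0.135
```

```bash
python3 -m handwheel '[[[0,0,0.002,0,0,0],[0,0,0.004,0,0,0],[0,0,0.004,0,0,0],[0,0,0.004,0,0,0]]]'
```

```text
clock: 20.98
tool_pos: [0.5346, 0.0401, 0.0971]
eef_rot: [0.005, 0.71, -0.704, -0.003]
contact_force: [1.0, 12.1, 7.3]
opening: 0.136
```

The guard is at its hard stop: no motion at 12 N, 198.6 mm after the open stop. I ease off, release and lift clear.

```bash
python3 -m handwheel '[[[0,0,-0.004,0,0,0],[0,0,-0.005,0,0,0],[0,0,-0.005,0,0,0]]]'
python3 -m handwheel '[[[0,0,0,0,0,0],[0,0,0,0,0,0],[0,0,0,0,0,0],[0,0,0,0,0,0],[0,0,0,0,0,0],[0,0,0,0,0,0]]]' 0.1
python3 -m handwheel '[[[0,-0.015,0,0,0,0],[0,-0.04,0,0,0,0],[0,-0.08,0,0,0,0],[0,-0.12,0,0,0,0],[0.0,-0.14,0,0,0,0],[0,-0.14,0,0,0,0],[0,-0.14,0,0,0,0]]]'
python3 - <<'E'
from h import *
c=get_calibration('wrist');i=snapshot('wrist');sc=snapshot('scene');save('s9',sc)
for th in ['objective','mouse','coverslip_box','red_cap_jar','filter_cube']:
  for n in ['wrist','scene']: print(th,n,[(np.round(b['bbox']).tolist(),round(b['confidence'],2)) for b in boxes_of(th,n)[:1]])
a=cv2.resize(sc[90:340,140:460,::-1],(480,375));b=cv2.resize(i[:,:,::-1],(640,400))[:375,:]
cv2.imwrite('pics/fin.png',np.hstack([a[:, 160:],b[:, 160:]]))
E
```

```text
clock: 21.23
tool_pos: [0.5347, 0.0401, 0.0972]
eef_rot: [0.006, 0.708, -0.707, -0.005]
contact_force: [0.7, 3.0, 7.1]
opening: 0.135
clock: 21.73
tool_pos: [0.5334, 0.0379, 0.0965]
eef_rot: [-0.006, -0.707, 0.707, 0.006]
contact_force: [0.5, 0.4, 0.2]
opening: 0.545
clock: 22.32
tool_pos: [0.5341, 0.0382, 0.2376]
eef_rot: [0.007, 0.707, -0.707, -0.005]
contact_force: [-0.6, 0.8, -0.4]
opening: 0.551
objective wrist [([560.0, 176.0, 599.0, 200.0], 0.6)]
objective scene [([393.0, 219.0, 400.0, 241.0], 0.81)]
mouse wrist []
mouse scene [([296.0, 281.0, 357.0, 322.0], 0.72)]
coverslip_box wrist [([547.0, 54.0, 594.0, 86.0], 0.74)]
coverslip_box scene [([364.0, 218.0, 428.0, 261.0], 0.31)]
red_cap_jar wrist []
red_cap_jar scene []
filter_cube wrist [([519.0, 148.0, 608.0, 213.0], 0.38)]
filter_cube scene [([162.0, 110.0, 343.0, 216.0], 0.31)]
```

View pics/fin.png

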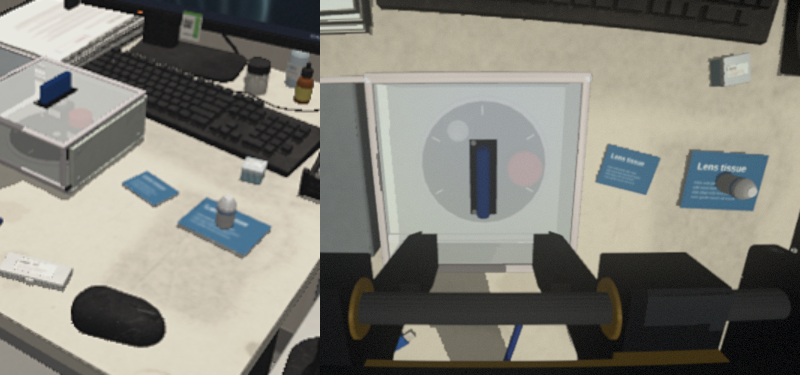

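The guard is shut: its frame is flush with the end wall and the handle is over the axis. The jar and cube stand on the disc, the objective is upright on the large booklet, and the arm is clear. Handing in.

```bash
python3 -c "
from plant import job
print(job.finish_job())"
```

```text
the job is handed in; nothing more can be done
None
```

I slid the guard open, moved the objective from the turntable onto the middle of the larger booklet, and slid the guard shut. I then handed the job in at about 22 s on the robot's clock. `finish_job` gives no verdict, so the result is judged only by my own checks.

- **Guard:** it was about 10 mm open at the start. When shutting it I pushed until it stopped moving, with 12 N on the tool. The whole stroke measured 198.6 mm of the stated 200 mm, and the last picture shows its frame flush with the end wall.
- **Objective:** it stands upright and released near (0.507, −0.265), within about 4 mm of the booklet's middle. The highest force while setting it down was about 9 N.
- **Other objects:** the jar and cube still show upright on the disc, though seen only by eye through the clear pane, because the detector did not find them there reliably. The mouse and coverslip box look unmoved. The arm was clear of everything.

Two readings disagreed slightly. The grip on the objective read about 24 mm instead of 26 mm. A vertical force of 6–7 N showed whenever I pinched the handle, and it went away on release.

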